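Push the toner home and close its lock lever

TASK

The toner cartridge is sticking out of the mouth of its cradle: push it with a fingertip until it is fully home against the cradle's far end, then push the peg of the lock lever with one finger to swing the lever round across the mouth, right up to its stop, so that the cartridge is locked in. Do not lift the cartridge, and leave the other things on the cart where they are.

Things in the scene. Friction and masses are not known exactly. Their poses are not given: they have to be found in the camera images.
- cradle: black toner cradle fixed to the cart top, an open-topped channel 93 mm wide between 50 mm high walls (109 mm over all); its 6 mm floor runs 65 mm out of the mouth as a tongue. Origin: on the cart top under the middle of the mouth (outer ends of the walls). x points into the channel, the way the cartridge is pushed, roughly away from the robot; z up. Far end wall's inner face at x = 160 mm
- cartridge_end (a point): middle of the outer end face of the grey toner cartridge, a loose block 160 mm long (along the channel), 90 wide, 60 high, 0.35 to 0.7 kg, sliding on the cradle's floor. The point is 36 mm above the cart top; x axis points into the channel. At the start it sticks 22 to 45 mm out of the mouth; fully home it is level with the mouth (cradle x = 0)
- lever_pivot (a point): vertical hinge axis of the lock lever, on an ear left of the cradle's mouth (cradle x = -10, y = 75 mm; point 47 mm above the cart top). The lever is a dark steel arm 12 mm wide, 40 to 54 mm above the cart top, reaching 104 mm from the axis
- lever_peg (a point): upright round grey peg on the lever's arm, 88 mm from the hinge axis, 16 mm in diameter, from the arm (54 mm) up to 89 mm above the cart top; the point is on its axis, 72 mm above the cart top. About 2 N sideways on the peg turns the lever; it stays where it is left
- lever (a joint): lock lever angle, rad: 0 = fully open (arm points out of the mouth, towards the robot, 19 deg to the left of the cradle's -x), 1.9 = closed on its stop (arm square across the mouth along the cradle's -y, 4 mm in front of the home cartridge). Closes counter-clockwise seen from above: the peg moves to the right, then in towards the mouth. A cartridge sticking out blocks it
- stapler: black stapler, 150 x 38 x 61 mm, bystander; origin in the middle of its underside
- hole_punch: red-topped hole punch, 100 x 120 x 66 mm, bystander; origin in the middle of its underside
- pen_cup: stainless pen cup, 76 mm across, 100 mm high, with pens to 150 mm, bystander; origin in the middle of its underside
- tape_dispenser: clear acrylic tape dispenser, 150 x 55 x 89 mm, bystander; origin in the middle of its underside
- staple_box: small cardboard staple box, 55 x 35 x 18 mm, bystander; origin in the middle of its underside
- glue_stick: white glue stick standing upright, 28 mm across, 85 mm high, bystander; origin in the middle of its underside

How it is judged:
By the outcome, as a careful person would: the job done as asked, in the order asked, and still so for the second after the job is handed in, with the robot touching nothing.
It also fails if it takes over 51 s, if anything falls off the work surface, if the arm or the gripper's body presses on something with over 40 N, if the wrist force passes 120 N, or if a joint passes its speed limit or range.

ROBOT

A 6-joint arm with a two-finger parallel gripper is mounted at the origin on the work surface. World frame = base frame: x ahead of the robot, y to its left, z up, the work surface at z = 0. Lengths are in m, angles in rad, forces in N, time in s.
With the tool pointing down it reaches from about 0.375 to 0.9 m from the base axis. Payload 3.1 kg.
Tool frame: the origin (TCP) lies on the centre line of the jaws, within the pads' length; the fingertips stand 22 mm ahead of it and the grasp point (between the pads) lies 3 mm ahead of it; x points along the fingers, y is the direction in which the jaws open and shut, and the axes are right-handed (so a half turn about x gives the same grasp; the last joint's range is limited). The gripper opens to 87 mm and grips with 3 to 60 N. Pads are 19 mm wide; open, the fingers measure 117 mm over their backs; the gripper's body (75 mm by 190 mm) begins 51 mm behind the grasp point.
Start: joints at [1.026, 0.527, 1.433, -0, 1.181, -0.178], TCP at [0.224, 0.583, 0.245] pointing down, gripper open.
Joint ranges: [-3.08, 3.08], [-0.75, 2.2], [0.22, 2.44], [-1.43, 4.57], [0, 2.65], [-2.85, 2.85]. Speed limits (rad/s): [2.79, 2.79, 3.14, 3.14, 3.14, 3.14].

INTERFACE

Orientations are given as a unit quaternion [w, x, y, z].
In Python, from station import arm, camera, get_calibration gives the robot as it stands.
- The arm moves only by the tool send_rows, never from a script. Its argument "moves" is a list of rows, each a list of 5 numbers: the finger opening in m, from 0 to 0.087, then the shift along the tool's x, y, z in m, then the turn about the tool's x in degrees. A call has 1 to 10 rows; each row is the pose to reach, as a shift and turn from the pose commanded when the call began, along the tool's axes at that moment; what a row does not reach only later rows make up. A row lasts 1/10 s, in which the tool goes at most 50 mm and 8.59 degrees, less where a joint would pass 70% of its speed; a pose out of reach is approached as far as the arm can. A call with a gripper value outside its range is refused whole. The fingers move at their own pace and stop on an object; the grip force is fixed at half the most. Time passes only in rows, so rows that repeat a pose let the fingers close. It gives the time, the measured TCP pose, the force and the opening at its end, in the units of the state.
- arm.state(): the state, without advancing time (a new reading comes with each control period).
- camera(name): name is "scene" or "side" or "wrist"; returns the picture (480x640x3 uint8, red, green, blue); there is no depth.
- get_calibration(name): a dict with "mtx" (3x3 intrinsics, pixels), "extrinsics" (4x4, takes a point from camera to world coordinates); the wrist camera has in their place "hand_eye" (4x4, takes a point from camera to tool coordinates, whose origin is the TCP and whose axes are the tool frame's). Camera axes: x right, y up, looking along -z (the intrinsics and any distortion apply to the point x, -y, -z); pixel columns grow to the right and rows downward; lengths in m; the calibration is good to about 2 mm. A picture is of the moment at which its call begins: read the wrist's pose just before it. get_calibration takes no time and is no camera call.
- arm.hand_in(): hands the job in, once; it reports no verdict.
The state is a dict: "t": time; "qpos": joint angles; "qd": joint speeds; "joint_efforts": joint torques, N m; "tcp_pos": TCP position; "orientation": TCP orientation; "wrist_force": force on the tool from outside, world axes, zero at the start; "torque": the same for the moment, N m; "width": finger opening in m.
Only numpy, scipy, OpenCV 4.12 (cv2) and the standard library are available. Lean on these libraries where they do the work, as an engineer would, in place of code of your own. Each camera call takes 0.05 s, during which the arm holds its last target.

## Working session

There is one attempt and no reset: what is moved stays moved. The work goes in short steps, Python scripts to look and compute and a tool call to move; the robot and the scene stay as the last step left them, time stands still between calls to the robot, and variables do not carry over. Pictures are saved under pics/ and viewed, and the job is handed in when it is done.

Besides the shell and the picture viewer there is one more tool, called in YAML: its name, and indented under it one key for each argument. send_rows: Moves the arm, as the interface text tells. Its arguments: {"type":"object","properties":{"moves":{"type":"array"}},"required":["moves"]}

```bash
mkdir -p pics; ls; python3 - <<'E'
from station import arm,camera,get_calibration
import cv2
s=arm.state();print({k:s[k] for k in('t','qpos','tcp_pos','orientation','wrist_force','width')})
for n in('scene','side','wrist'):
    im=camera(n);cv2.imwrite(f'pics/{n}0.png',im[...,::-1]);print(n,get_calibration(n))
E
```

```text
pics
{'t': 0.0, 'qpos': array([ 1.02549845e+00,  5.28492260e-01,  1.43392501e+00, -7.97265094e-06,
        1.18139828e+00, -1.78568891e-01]), 'tcp_pos': array([0.22374786, 0.5828265 , 0.24354834]), 'orientation': array([ 0.69497661,  0.12819587,  0.6955283 , -0.12966771]), 'wrist_force': array([-0.10948217, -0.41786924,  0.02986153]), 'width': 0.08677336291469338}
scene {'mtx': array([[608.78531707,   0.        , 322.99454532],
       [  0.        , 608.78531707, 234.08282775],
       [  0.        ,   0.        ,   1.        ]]), 'extrinsics': array([[ 0.0714853 , -0.52900874,  0.84560015,  1.57406572],
       [ 0.99741229,  0.03140685, -0.06467101, -0.03275089],
       [ 0.00765389,  0.848035  ,  0.52988494,  0.6957311 ],
       [ 0.        ,  0.        ,  0.        ,  1.        ]])}
side {'mtx': array([[597.45964907,   0.        , 324.15737135],
       [  0.        , 597.45964907, 234.90833366],
       [  0.        ,   0.        ,   1.        ]]), 'extrinsics': array([[ 0.99005947,  0.07102546, -0.12139861,  0.51178212],
       [-0.14061487,  0.48073061, -0.86552038, -0.76820947],
       [-0.00311396,  0.87398711,  0.48593914,  0.54283635],
       [ 0.        ,  0.        ,  0.        ,  1.        ]])}
wrist {'mtx': array([[374.59164604,   0.        , 321.63603665],
       [  0.        , 374.59164604, 237.95386243],
       [  0.        ,   0.        ,   1.        ]]), 'hand_eye': array([[ 1.07027811e-03,  2.45530289e-01, -9.69388329e-01,
        -1.40043608e-01],
       [ 9.99999203e-01,  3.85873403e-04,  1.20181028e-03,
         2.96469391e-05],
       [ 6.69142000e-04, -9.69388843e-01, -2.45529681e-01,
        -6.71261014e-02],
       [ 0.00000000e+00,  0.00000000e+00,  0.00000000e+00,
         1.00000000e+00]])}
```

View pics/scene0.png

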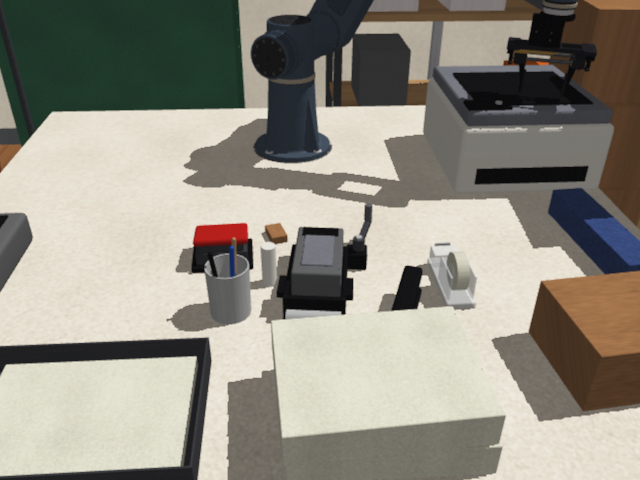

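View pics/side0.png

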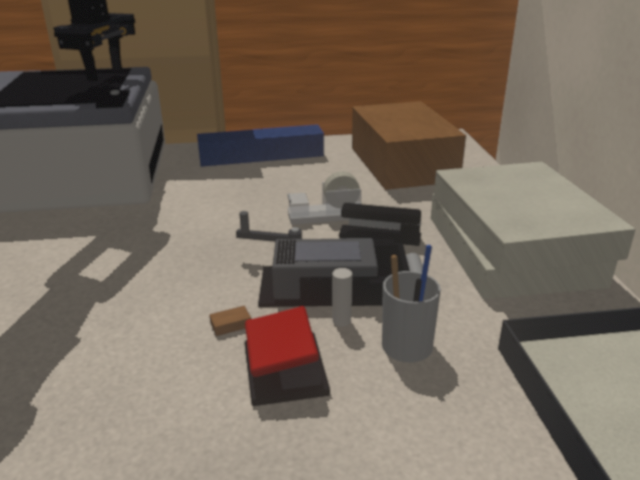

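View pics/wrist0.png

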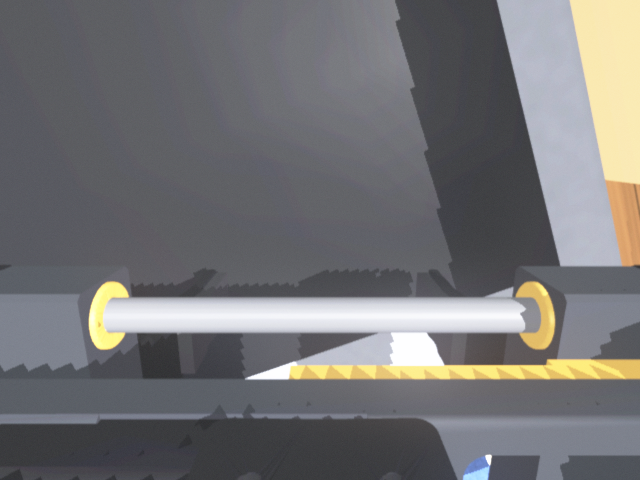

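The scene picture shows the cradle with the cartridge around (318,265) and the lever peg near (368,212). The side picture shows the peg at about (244,220) and the cartridge around (325,268). The gripper is over the printer. I'll zoom in next.

```bash
python3 - <<'E'
import cv2
a=cv2.imread('pics/scene0.png')[190:330,180:390];cv2.imwrite('pics/scene0z.png',cv2.resize(a,None,fx=3.8,fy=3.8,interpolation=cv2.INTER_CUBIC))
a=cv2.imread('pics/side0.png')[200:320,225:425];cv2.imwrite('pics/side0z.png',cv2.resize(a,None,fx=4,fy=4,interpolation=cv2.INTER_CUBIC))
E
```

```text
(no output)
```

View pics/scene0z.png

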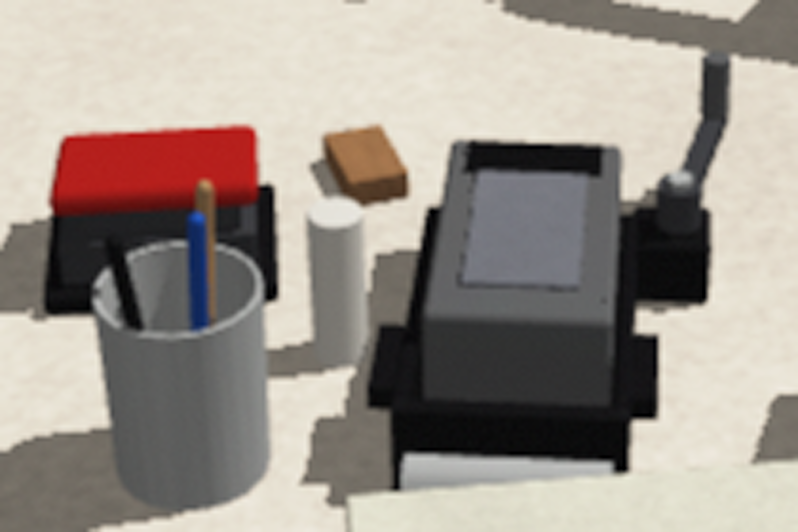

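View pics/side0z.png

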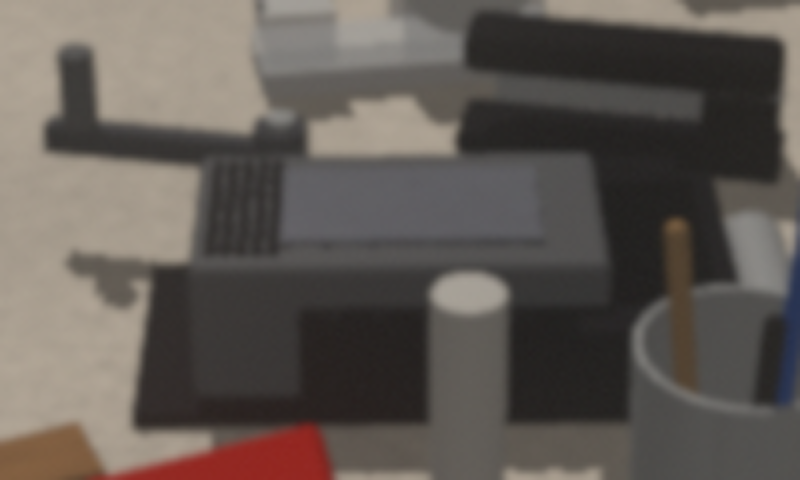

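```bash
cat > h.py <<'E'
import numpy as np, cv2
from station import arm,camera,get_calibration
def ray(n,uv):
    c=get_calibration(n);E=c['extrinsics'];K=c['mtx']
    d=np.linalg.inv(K)@[uv[0],uv[1],1];d=E[:3,:3]@(d*[1,-1,-1]);return E[:3,3],d/np.linalg.norm(d)
def onz(n,uv,z):
    o,d=ray(n,uv);return o+d*(z-o[2])/d[2]
def tri(a,b):
    o1,d1=ray('scene',a);o2,d2=ray('side',b)
    A=np.stack([d1,-d2],1);s=np.linalg.lstsq(A,o2-o1,rcond=None)[0];p,q=o1+s[0]*d1,o2+s[1]*d2
    return (p+q)/2,np.linalg.norm(p-q)
def proj(n,P):
    c=get_calibration(n);E=np.linalg.inv(c['extrinsics']);p=E[:3,:3]@P+E[:3,3];p=p*[1,-1,-1];q=c['mtx']@p;return q[:2]/q[2]
E
python3 - <<'E'
from h import *
np.set_printoptions(precision=4,suppress=True)
sc=lambda x,y:(x/3.8+180-.37,y/3.8+190-.37)
sd=lambda x,y:(x/4+225-.37,y/4+200-.37)
C={'nearL':((619,150),(203,155)),'nearR':((450,146),(190,265)),'farL':((609,322),(592,152)),'farR':((428,318),(610,266)),
 'pegtop':((716,62),(75,50)),'pivottop':((682,180),(281,117))}
for k,(a,b) in C.items():
    z={'pegtop':.089,'pivottop':.06}.get(k,.066)
    print(k,tri(sc(*a),sd(*b)),onz('scene',sc(*a),z),onz('side',sd(*b),z))
# cradle: floor tongue corner side (135,428) z~0.006 / 0
print('tongue R',onz('side',sd(135,428),0.0),'tongueL?',onz('side',sd(155,268),.006))
print('wall far R top',onz('scene',sc(372,330),.05),onz('scene',sc(655,338),.05))
for nm,a in {'punchTopLeft':((60,128)),'ptr':(255,128)}.items(): print(nm,onz('scene',sc(*a),.066))
print('punch side',[onz('side',(u,v),.066)[:2] for u,v in((247,320),(305,311),(317,360),(252,374))])
print('box',onz('scene',sc(380,125),.018),onz('scene',sc(405,172),.018),onz('scene',sc(325,135),.018))
print('glue',onz('scene',sc(335,212),.085),'cup',onz('scene',sc(180,285),.1))
E
```

```text
nearL (array([0.5508, 0.0842, 0.0645]), np.float64(0.000406424115379015)) [0.5529 0.084  0.066 ] [0.5508 0.0812 0.066 ]
nearR (array([ 0.5406, -0.003 ,  0.0652]), np.float64(0.0022573962002018755)) [ 0.5437 -0.0036  0.066 ] [ 0.5401 -0.0023  0.066 ]
farL (array([0.7074, 0.0632, 0.0661]), np.float64(0.0033066669407208803)) [0.7048 0.0643 0.066 ] [0.7077 0.0605 0.066 ]
farR (array([ 0.6963, -0.0204,  0.0642]), np.float64(0.003338955658622411)) [ 0.6965 -0.0195  0.066 ] [ 0.696 -0.026  0.066]
pegtop (array([0.5019, 0.1407, 0.0878]), np.float64(0.0004144571255610356)) [0.5036 0.1405 0.089 ] [0.502  0.1379 0.089 ]
pivottop (array([0.5851, 0.1125, 0.0653]), np.float64(0.0026509753635976193)) [0.5745 0.1146 0.06  ] [0.5863 0.1198 0.06  ]
tongue R [ 0.5153 -0.0114  0.    ] tongueL? [0.5288 0.0938 0.006 ]
wall far R top [ 0.6823 -0.0459  0.05  ] [0.6969 0.0872 0.05  ]
punchTopLeft [ 0.5134 -0.2081  0.066 ]
ptr [ 0.5194 -0.1056  0.066 ]
punch side [array([ 0.4988, -0.131 ]), array([ 0.5761, -0.1224]), array([ 0.5793, -0.2218]), array([ 0.5016, -0.2349])]
box [ 0.4399 -0.0404  0.018 ] [ 0.4912 -0.0272  0.018 ] [ 0.4491 -0.0715  0.018 ]
glue [ 0.6326 -0.0622  0.085 ] cup [ 0.7118 -0.1306  0.1   ]
```

```bash
cat >> h.py <<'E'
from scipy.spatial.transform import Rotation as Rn
np.set_printoptions(precision=4,suppress=True)
def shift(p,yaw,s=None):
    s=s or arm.state();w,x,y,z=s['orientation'];R=Rn.from_quat([x,y,z,w]).as_matrix()
    d=R.T@(np.array(p)-s['tcp_pos']);cy=np.degrees(np.arctan2(R[1,2],R[0,2]))
    print('t',round(s['t'],2),'pos',s['tcp_pos'],'yaw',round(cy,2),'F',s['wrist_force'],'shift',np.round(d*1000,1),'turn',round(-(yaw-cy),2))
U=np.array([.992,-.124]);U/=np.linalg.norm(U);E0=np.array([.546,.0405]);V=np.array([-U[1],U[0]])
E
python3 - <<'E'
from h import *
a=E0-U*.030
shift([*a,.29],-7.1);shift([*a,.14],-7.1)
E
```

```text
t 0.15 pos [0.2239 0.583  0.2438] yaw -21.02 F [-0.245   0.2273  0.0276] shift [ -45.7 -398.2  466.1] turn -13.92
t 0.15 pos [0.2239 0.583  0.2438] yaw -21.02 F [-0.245   0.2273  0.0276] shift [ 104.3 -397.9  466.2] turn -13.92
```

send_rows:
  moves:
    - [0, -0.045, 0, 0, 0]
    - [0, -0.046, -0.04, 0.047, -5]
    - [0, -0.046, -0.08, 0.093, -10]
    - [0, -0.046, -0.12, 0.14, -13.9]
    - [0, -0.046, -0.16, 0.187, -13.9]
    - [0, -0.046, -0.2, 0.233, -13.9]
    - [0, -0.046, -0.24, 0.28, -13.9]
    - [0, -0.046, -0.28, 0.327, -13.9]
    - [0, -0.046, -0.32, 0.373, -13.9]
    - [0, -0.046, -0.36, 0.42, -13.9]

```text
t: 1.15
tcp_pos: [0.4384, 0.1856, 0.2906]
orientation: [0.706, 0.044, 0.706, -0.044]
wrist_force: [1.0, 0.5, -0.4]
width: 0.015
```

```bash
python3 - <<'E'
from h import *
a=E0-U*.030
shift([*a,.14],-7.1)
E
```

```text
t 1.15 pos [0.4384 0.1856 0.2906] yaw -7.11 F [ 1.0104  0.5417 -0.4198] shift [ 150.5 -130.7   94.7] turn -0.01
```

send_rows:
  moves:
    - [0, 0, -0.045, 0.032, 0]
    - [0, 0, -0.09, 0.064, 0]
    - [0, 0.05, -0.125, 0.09, 0]
    - [0, 0.1, -0.125, 0.09, 0]
    - [0, 0.14, -0.125, 0.09, 0]
    - [0, 0.14, -0.125, 0.09, 0]
    - [0, 0.14, -0.125, 0.09, 0]

```text
t: 1.85
tcp_pos: [0.5107, 0.0525, 0.1494]
orientation: [0.704, 0.044, 0.707, -0.044]
wrist_force: [-0.2, 0.5, 0.5]
width: 0.0001
```

```bash
python3 - <<'E'
from h import *
a=E0-U*.030
shift([*a,.056],-7.1)
im=camera('wrist');cv2.imwrite('pics/wrist1.png',im[...,::-1])
im=camera('side');cv2.imwrite('pics/side1.png',cv2.resize(im[150:350,150:450,::-1],None,fx=2.6,fy=2.6,interpolation=cv2.INTER_CUBIC))
E
```

```text
t 1.85 pos [0.5107 0.0525 0.1494] yaw -7.13 F [-0.2168  0.5487  0.4882] shift [93.4 -7.5  7. ] turn -0.03
```

View pics/wrist1.png

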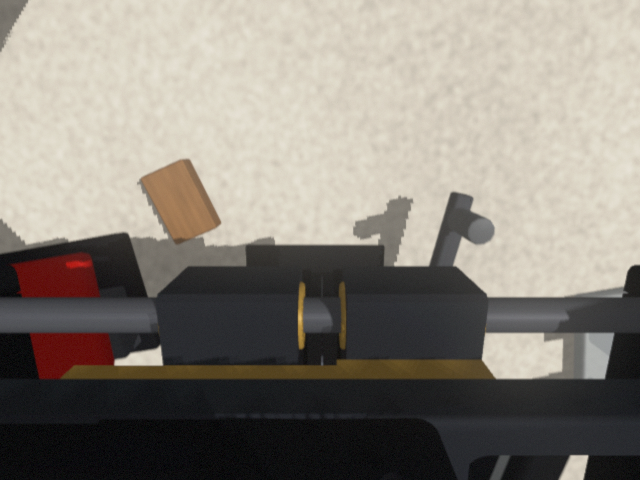

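View pics/side1.png

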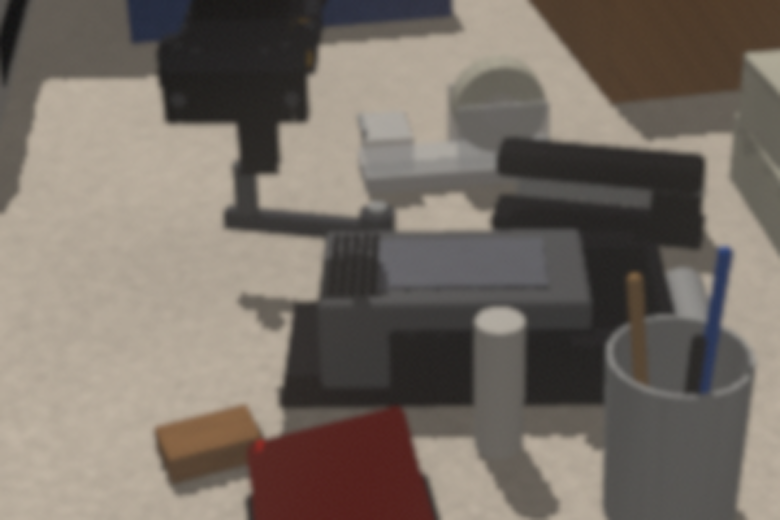

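The wrist picture shows the tongue's outer edge at row 246, columns 247–384, and the peg top at (482,230). The side picture shows the closed fingers hovering clear of everything, in front of the cartridge.

```bash
python3 - <<'E'
from h import *
s=arm.state();c=get_calibration('wrist');H=c['hand_eye'];w,x,y,z=s['orientation'];R=Rn.from_quat([x,y,z,w]).as_matrix()
def won(uv,zz):
    d=np.linalg.inv(c['mtx'])@[*uv,1]*[1,-1,-1];d=R@H[:3,:3]@d;o=R@H[:3,3]+s['tcp_pos'];return o+d*(zz-o[2])/d[2]
for uv,zz in(((247,246),.006),((384,246),.006),((482,230),.089)):
    p=won(uv,zz);r=p[:2]-E0;print(p,'cart frame',r@U,r@V)
shift([*(E0-U*.03),.056],-7.1)
E
```

```text
[ 0.5179 -0.0078  0.006 ] cart frame -0.021887454369601916 -0.05136554539487034
[0.5313 0.1    0.006 ] cart frame -0.021942038038111244 0.057253257448942836
[0.5041 0.1436 0.089 ] cart frame -0.05438463524305863 0.09711340683433094
t 1.95 pos [0.513  0.0527 0.1523] yaw -7.07 F [ 0.8287  0.1092 -0.2394] shift [96.3 -8.   4. ] turn 0.03
```

send_rows:
  moves:
    - [0, 0.0, -0.006, 0.002, 0]
    - [0, 0.035, -0.006, 0.002, 0]
    - [0, 0.07, -0.006, 0.002, 0]
    - [0, 0.095, -0.006, 0.002, 0]
    - [0, 0.095, -0.006, 0.002, 0]
    - [0, 0.095, -0.006, 0.002, 0]
    - [0, 0.095, -0.006, 0.002, 0]

```text
t: 2.65
tcp_pos: [0.5147, 0.046, 0.0576]
orientation: [0.707, 0.044, 0.704, -0.044]
wrist_force: [0.2, -0.5, -0.4]
width: 0.0007
```

```bash
python3 - <<'E'
from h import *
shift([*(E0-U*.01),.056],-7.1)
E
```

```text
t 2.65 pos [0.5147 0.046  0.0576] yaw -7.09 F [ 0.2424 -0.4918 -0.4439] shift [ 1.7 -1.6 21.8] turn 0.01
```

send_rows:
  moves:
    - [0, 0, 0, 0.01, 0]
    - [0, 0, 0, 0.018, 0]
    - [0, 0, 0, 0.022, 0]
    - [0, 0, 0, 0.026, 0]
    - [0, 0, 0, 0.03, 0]
    - [0, 0, 0, 0.034, 0]
    - [0, 0, 0, 0.038, 0]
    - [0, 0, 0, 0.042, 0]
    - [0, 0, 0, 0.046, 0]
    - [0, 0, 0, 0.05, 0]

```text
t: 3.65
tcp_pos: [0.5632, 0.0398, 0.0554]
orientation: [0.706, 0.044, 0.706, -0.044]
wrist_force: [-1.9, 0.9, -0.6]
width: 0.0007
```

```bash
python3 - <<'E'
from h import *
im=camera('side');cv2.imwrite('pics/side2.png',cv2.resize(im[170:350,200:450,::-1],None,fx=3,fy=3,interpolation=cv2.INTER_CUBIC))
im=camera('scene');cv2.imwrite('pics/scene2.png',cv2.resize(im[170:330,200:400,::-1],None,fx=3.7,fy=3.7,interpolation=cv2.INTER_CUBIC))
shift([*(E0+U*.04),.056],-7.1)
E
```

```text
t 3.75 pos [0.5643 0.0397 0.0556] yaw -7.12 F [-1.0601 -0.2736 -0.5864] shift [-0.4 -1.4 21.8] turn -0.02
```

View pics/side2.png

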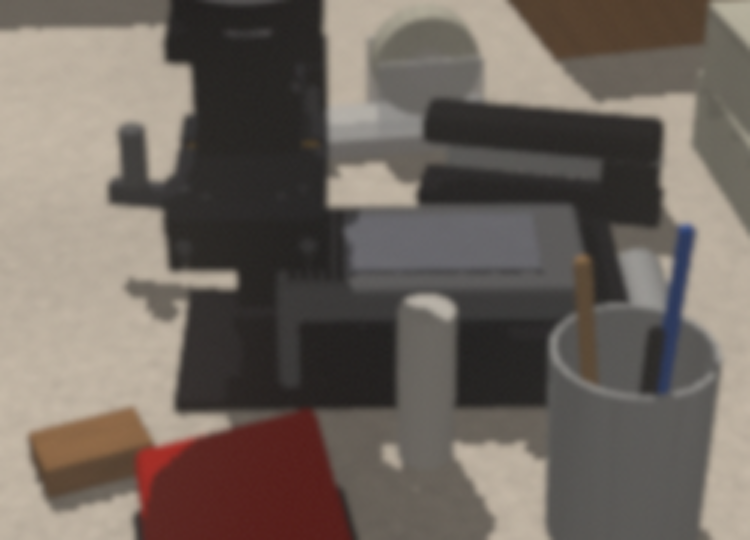

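View pics/scene2.png

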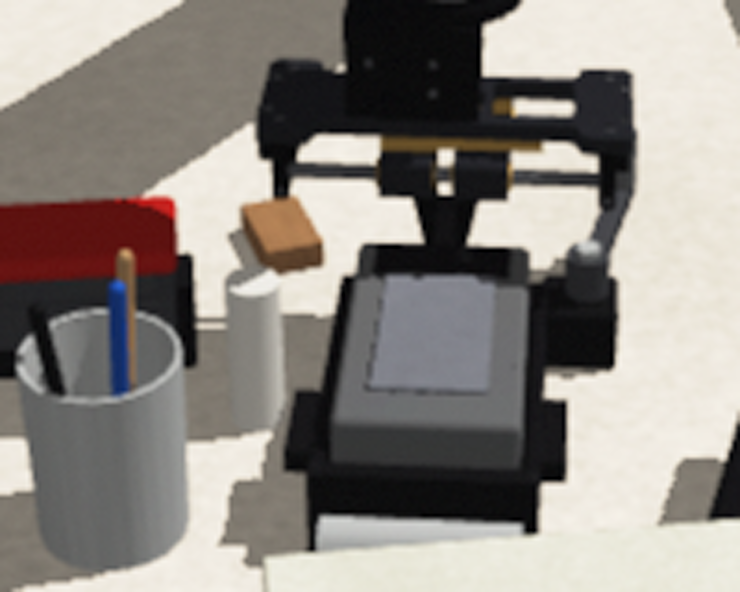

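The side picture shows the cartridge end at column 278 and the channel wall's mouth at column 300, so about 11 mm still sticks out. The force is low and the bystanders haven't moved. I'll keep pushing.

send_rows:
  moves:
    - [0, 0, 0, 0.002, 0]
    - [0, 0, 0, 0.004, 0]
    - [0, 0, 0, 0.006, 0]
    - [0, 0, 0, 0.007, 0]
    - [0, 0, 0, 0.008, 0]
    - [0, 0, 0, 0.009, 0]
    - [0, 0, 0, 0.01, 0]
    - [0, 0, 0, 0.01, 0]

```text
t: 4.55
tcp_pos: [0.573, 0.0386, 0.0555]
orientation: [0.706, 0.044, 0.705, -0.044]
wrist_force: [-2.0, 1.1, 0.1]
width: 0.0003
```

send_rows:
  moves:
    - [0, 0, 0, 0.001, 0]
    - [0, 0, 0, 0.002, 0]
    - [0, 0, 0, 0.003, 0]
    - [0, 0, 0, 0.003, 0]

```text
t: 4.95
tcp_pos: [0.5738, 0.0386, 0.0555]
orientation: [0.704, 0.044, 0.707, -0.044]
wrist_force: [-5.6, -0.8, 3.9]
width: 0.0003
```

send_rows:
  moves:
    - [0, 0, 0, 0.001, 0]
    - [0, 0, 0, 0.002, 0]
    - [0, 0, 0, 0.003, 0]
    - [0, 0, 0, 0.003, 0]
    - [0, 0, 0, 0.003, 0]

```text
t: 5.45
tcp_pos: [0.5738, 0.0386, 0.0553]
orientation: [0.702, 0.044, 0.709, -0.044]
wrist_force: [-9.8, 0.5, 6.6]
width: 0.0007
```

```bash
python3 - <<'E'
from h import *
im=camera('side');cv2.imwrite('pics/side3.png',cv2.resize(im[190:320,250:400,::-1],None,fx=4.5,fy=4.5,interpolation=cv2.INTER_CUBIC))
shift([*(E0+U*.04),.056],-7.1)
E
```

```text
t 5.5 pos [0.5738 0.0386 0.0552] yaw -7.09 F [-10.0262   0.0399   7.5754] shift [-0.9 -1.6 12.2] turn 0.01
```

View pics/side3.png

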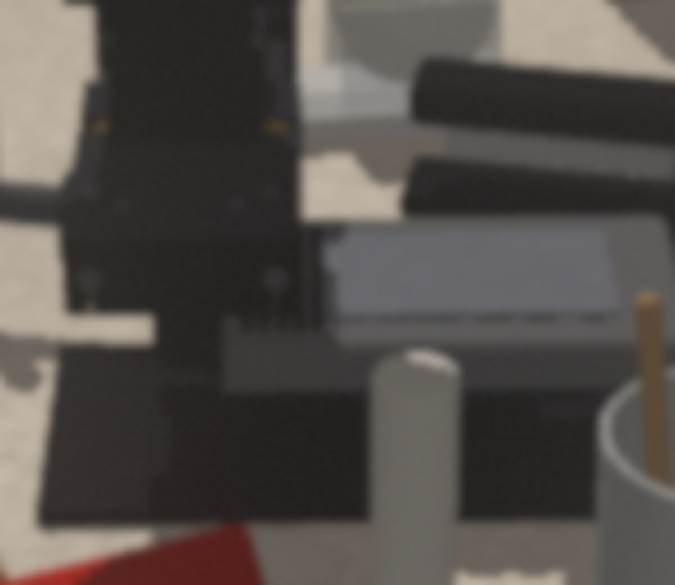

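The side picture shows the cartridge end flush with the wall's mouth and hidden behind the wall. The tool has stalled at x = 0.5738 with the force up from 2 N to 10 N. One firmer press will confirm it is home, then I'll back off.

send_rows:
  moves:
    - [0, 0, 0, 0.002, 0]
    - [0, 0, 0, 0.004, 0]
    - [0, 0, 0, 0.006, 0]
    - [0, 0, 0, 0.006, 0]

```text
t: 5.9
tcp_pos: [0.5738, 0.0387, 0.0548]
orientation: [0.697, 0.044, 0.714, -0.043]
wrist_force: [-19.2, 0.5, 13.3]
width: 0.0003
```

send_rows:
  moves:
    - [0, 0, 0, -0.01, 0]
    - [0, 0, 0, -0.03, 0]
    - [0, 0, 0, -0.05, 0]
    - [0, -0.03, 0, -0.06, 0]
    - [0, -0.07, 0, -0.06, 0]
    - [0, -0.1, 0, -0.06, 0]
    - [0, -0.1, 0, -0.06, 0]

```text
t: 6.6
tcp_pos: [0.5298, 0.0441, 0.16]
orientation: [0.711, 0.044, 0.701, -0.044]
wrist_force: [1.5, -0.3, 0.3]
width: 0.0004
```

```bash
python3 - <<'E'
from h import *
im=camera('side');cv2.imwrite('pics/side4.png',cv2.resize(im[190:320,230:400,::-1],None,fx=4.5,fy=4.5,interpolation=cv2.INTER_CUBIC))
im=camera('scene');cv2.imwrite('pics/scene4.png',cv2.resize(im[190:330,180:390,::-1],None,fx=3.8,fy=3.8,interpolation=cv2.INTER_CUBIC))
shift([*(E0+U*.04),.056],-7.1)
E
```

```text
t 6.7 pos [0.5267 0.0444 0.1565] yaw -7.12 F [-0.4289 -0.6415 -0.8091] shift [100.8  -1.5  59.1] turn -0.02
```

View pics/side4.png

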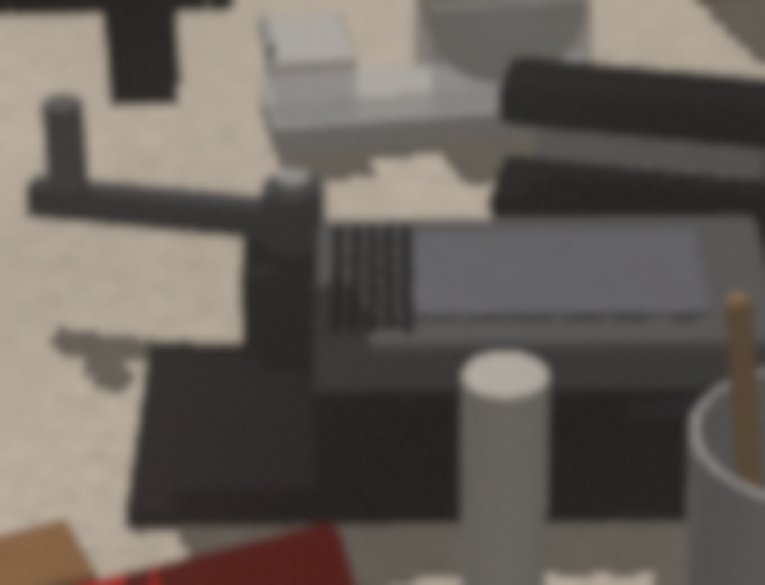

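View pics/scene4.png

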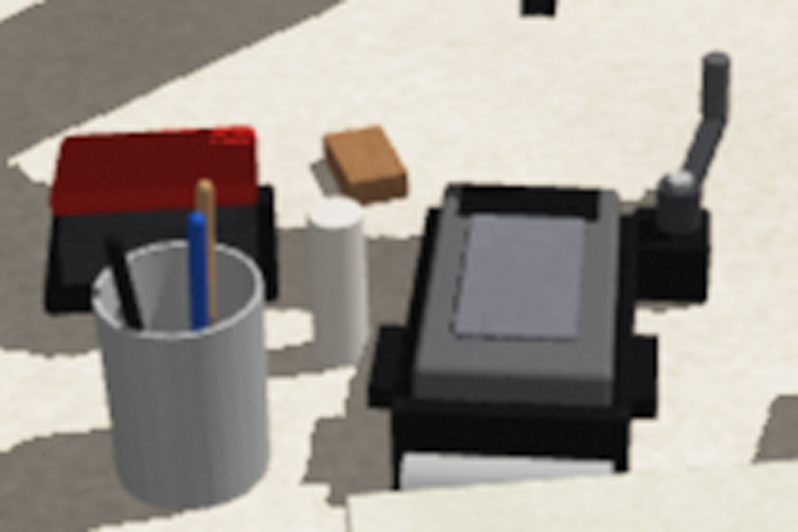

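The cartridge now stops level with the mouth. In the side picture its end and the wall edge are both at column 315, and under a 19 N press it did not move any further. Next I'll work out the lever path.

```bash
cat >> h.py <<'E'
PIV=E0+.0296*U+.0765*V; YC=-7.1
def pusher(adeg,gap=0,off=.0195,r=.088):
    a=np.radians(adeg);t=np.array([-np.sin(a),-np.cos(a)]);p=np.array([-np.cos(a),np.sin(a)])*r-t*(off+gap)
    return PIV+p[0]*U+p[1]*V, YC-90-adeg
E
python3 - <<'E'
from h import *
print(PIV)
p,y=pusher(12.6,.012);print(p,y)
shift([*p,.16],y)
E
```

```text
[0.5849 0.1127]
[0.5127 0.1721] -109.69999999999999
t 6.7 pos [0.5267 0.0444 0.1565] yaw -7.12 F [-0.4289 -0.6415 -0.8091] shift [ -3.6 125.  -29.8] turn 102.58
```

send_rows:
  moves:
    - [0, 0, 0.03, -0.007, 8.5]
    - [0, 0, 0.06, -0.014, 17]
    - [0, 0, 0.09, -0.021, 25.5]
    - [0, 0, 0.125, -0.03, 34]
    - [0, 0, 0.125, -0.03, 42.5]
    - [0, 0, 0.125, -0.03, 51]
    - [0, 0, 0.125, -0.03, 59.5]
    - [0, 0, 0.125, -0.03, 68]
    - [0, 0, 0.125, -0.03, 76.5]
    - [0, 0, 0.125, -0.03, 85]

```text
t: 7.7
tcp_pos: [0.5104, 0.1723, 0.1538]
orientation: [-0.489, -0.51, -0.49, 0.511]
wrist_force: [-0.8, 0.3, 0.1]
width: 0.0004
```

send_rows:
  moves:
    - [0, 0, 0, 0, 8.5]
    - [0, 0, 0, 0, 17]
    - [0, 0, 0, 0, 17.5]
    - [0, 0, 0, 0, 17.5]
    - [0, 0, 0, 0, 17.5]

```text
t: 8.2
tcp_pos: [0.5105, 0.1723, 0.1549]
orientation: [-0.408, -0.577, -0.408, 0.578]
wrist_force: [-0.6, 0.0, 0.5]
width: 0.0003
```

```bash
python3 - <<'E'
from h import *
im=camera('side');cv2.imwrite('pics/side5.png',cv2.resize(im[150:320,180:400,::-1],None,fx=3.6,fy=3.6,interpolation=cv2.INTER_CUBIC))
p,y=pusher(12.6,.012)
shift([*p,.086],y)
E
```

```text
t 8.25 pos [0.5106 0.1723 0.1551] yaw -109.53 F [-0.2732 -0.2284 -0.3817] shift [69.1  2.1 -0.5] turn 0.17
```

View pics/side5.png

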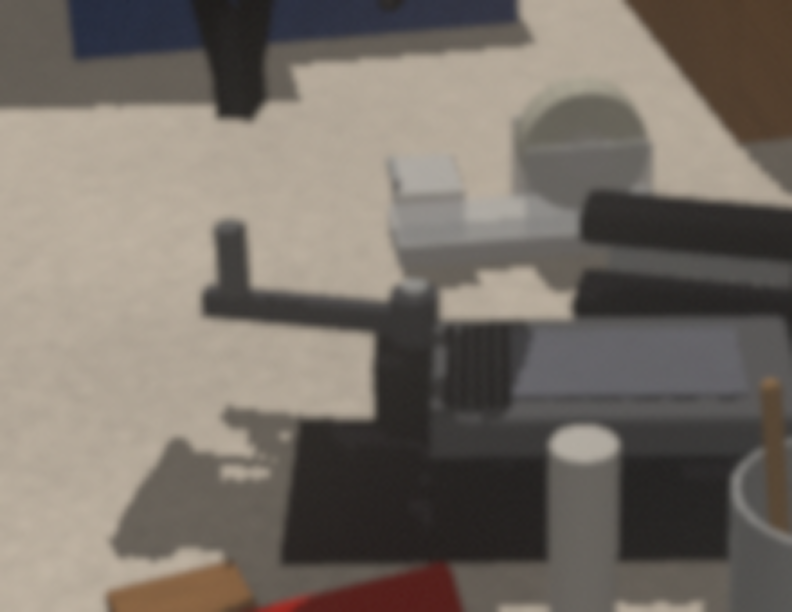

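The side picture shows the fingertip hovering behind the peg, which is at (230,260). The area below it is clear.

send_rows:
  moves:
    - [0, 0.0, 0.002, 0, 0]
    - [0, 0.025, 0.002, 0, 0]
    - [0, 0.05, 0.002, 0, 0]
    - [0, 0.069, 0.002, 0, 0]
    - [0, 0.069, 0.002, 0, 0]
    - [0, 0.069, 0.002, 0, 0]
    - [0, 0.069, 0.002, 0.004, 0]
    - [0, 0.069, 0.002, 0.008, 0]
    - [0, 0.069, 0.002, 0.01, 0]
    - [0, 0.069, 0.002, 0.01, 0]

```text
t: 9.25
tcp_pos: [0.5093, 0.1619, 0.0872]
orientation: [0.408, 0.578, 0.407, -0.578]
wrist_force: [-0.5, -0.7, -0.8]
width: 0.0008
```

```bash
python3 - <<'E'
from h import *
im=camera('side');cv2.imwrite('pics/side6.png',cv2.resize(im[180:300,180:340,::-1],None,fx=4.5,fy=4.5,interpolation=cv2.INTER_CUBIC))
p,y=pusher(12.6,0)
shift([*p,.086],y)
for d in np.arange(5,55,5):
    r=np.radians(d);print(d,np.round([-88*np.cos(r)-19.5*np.sin(r)+88,-19.5*np.cos(r)+88*np.sin(r)+19.5],1))
E
```

```text
t 9.3 pos [0.5094 0.1621 0.087 ] yaw -109.64 F [0.1921 0.4134 0.0014] shift [ 1.  -0.3  1.5] turn 0.06
5 [-1.4  7.7]
10 [-2.  15.6]
15 [-2.  23.4]
20 [-1.4 31.3]
25 [ 0. 39.]
30 [ 2.  46.6]
35 [ 4.7 54. ]
40 [ 8.1 61.1]
45 [12.  67.9]
50 [16.5 74.4]
```

View pics/side6.png

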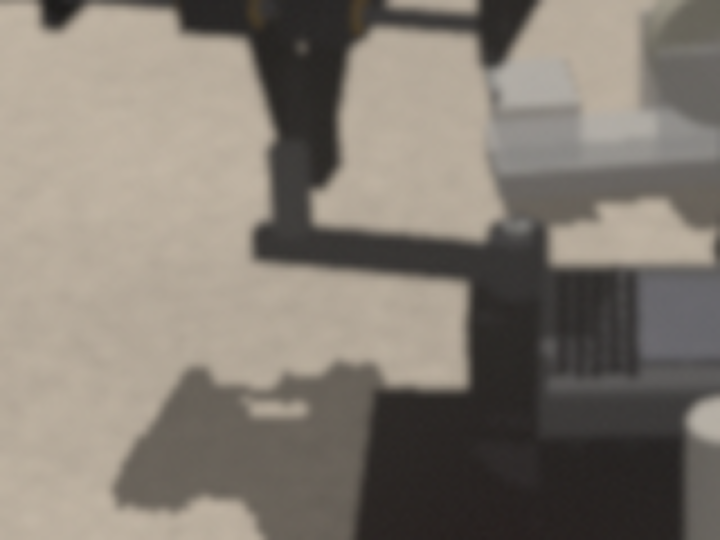

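The fingertip is right behind the peg: tip near (318,180), peg at (292,185) in the crop. I'll start the arc and check how it goes.

send_rows:
  moves:
    - [0, 0.001, 0, 0.002, 0]
    - [0, 0.001, -0.001, 0.006, -2.5]
    - [0, 0.001, -0.0014, 0.0095, -5]
    - [0, 0.001, -0.002, 0.0135, -7.5]
    - [0, 0.001, -0.002, 0.0175, -10]
    - [0, 0.001, -0.002, 0.0215, -12.5]
    - [0, 0.001, -0.002, 0.0255, -15]
    - [0, 0.001, -0.0014, 0.033, -20]
    - [0, 0.001, -0.0014, 0.033, -20]

```text
t: 10.2
tcp_pos: [0.4967, 0.1313, 0.0855]
orientation: [0.501, 0.498, 0.502, -0.499]
wrist_force: [-0.3, -0.6, -0.1]
width: 0.0004
```

```bash
python3 - <<'E'
from h import *
im=camera('side');cv2.imwrite('pics/side7.png',cv2.resize(im[180:300,180:340,::-1],None,fx=4.5,fy=4.5,interpolation=cv2.INTER_CUBIC))
im=camera('scene');cv2.imwrite('pics/scene7.png',cv2.resize(im[150:300,260:420,::-1],None,fx=4,fy=4,interpolation=cv2.INTER_CUBIC))
p,y=pusher(-7.4,0)
shift([*p,.086],y)
E
```

```text
t 10.3 pos [0.4969 0.1316 0.0855] yaw -89.73 F [ 0.2647 -0.2869  0.055 ] shift [-0.5 -0.1 -0.2] turn -0.03
```

View pics/side7.png

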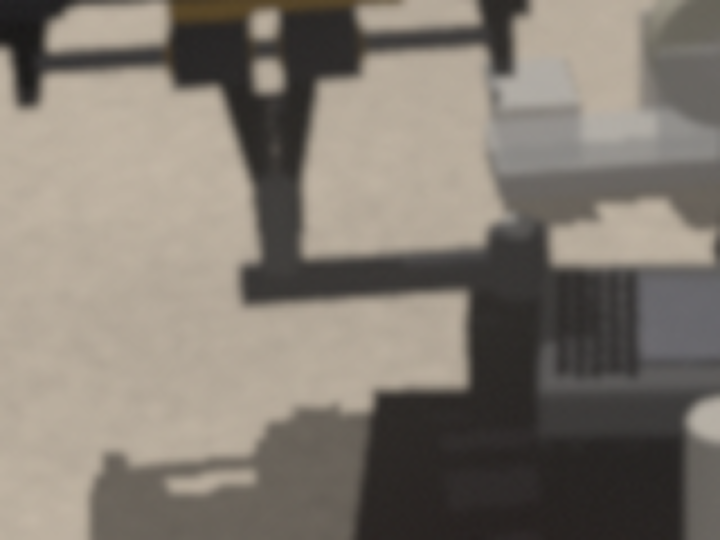

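View pics/scene7.png

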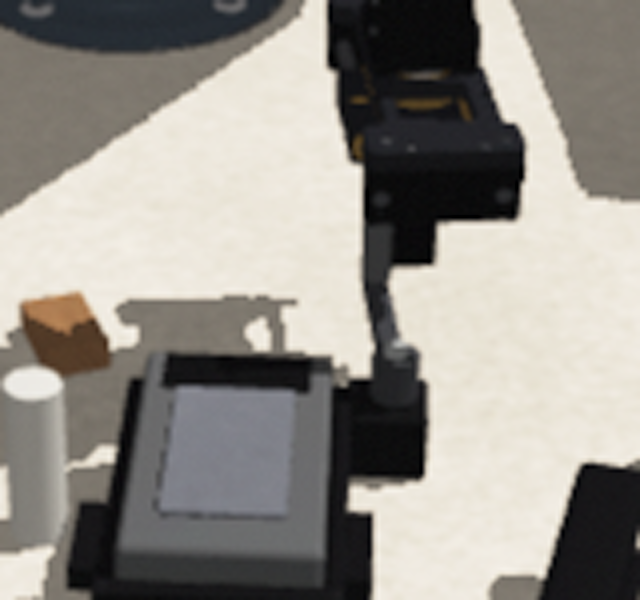

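The lever is turning. In the side view the peg (279,220) sits centred on the finger. I'll continue the arc.

send_rows:
  moves:
    - [0, 0, -0.0014, 0.0077, -5]
    - [0, 0, -0.002, 0.0156, -10]
    - [0, 0, -0.002, 0.0234, -15]
    - [0, 0, -0.0014, 0.0313, -20]
    - [0, 0, 0, 0.039, -25]
    - [0, 0, 0.002, 0.0466, -30]
    - [0, 0, 0.0047, 0.054, -35]
    - [0, 0, 0.0081, 0.0611, -40]
    - [0, 0, 0.012, 0.0679, -45]
    - [0, 0, 0.012, 0.0679, -45]

```text
t: 11.3
tcp_pos: [0.5096, 0.0635, 0.0855]
orientation: [0.654, 0.269, 0.654, -0.269]
wrist_force: [-0.1, 0.3, -0.8]
width: 0.0003
```

```bash
python3 - <<'E'
from h import *
im=camera('side');cv2.imwrite('pics/side8.png',cv2.resize(im[180:300,180:340,::-1],None,fx=4.5,fy=4.5,interpolation=cv2.INTER_CUBIC))
im=camera('scene');cv2.imwrite('pics/scene8.png',cv2.resize(im[150:300,240:420,::-1],None,fx=4,fy=4,interpolation=cv2.INTER_CUBIC))
p,y=pusher(-52.4,0)
shift([*p,.086],y)
for d in np.arange(5,55,5):
    p,y=pusher(-52.4-d,0); shift([*p,.086],y) if d in(30,35,40) else 0
E
```

```text
t 11.4 pos [0.5093 0.064  0.0855] yaw -44.77 F [-0.6948  0.3026 -0.3671] shift [-0.5 -0.2 -0.1] turn -0.07
t 11.4 pos [0.5093 0.064  0.0855] yaw -44.77 F [-0.6948  0.3026 -0.3671] shift [-0.5  1.9 46.5] turn -30.07
t 11.4 pos [0.5093 0.064  0.0855] yaw -44.77 F [-0.6948  0.3026 -0.3671] shift [-0.5  4.6 53.9] turn -35.07
t 11.4 pos [0.5093 0.064  0.0855] yaw -44.77 F [-0.6948  0.3026 -0.3671] shift [-0.5  7.9 61. ] turn -40.07
```

View pics/side8.png

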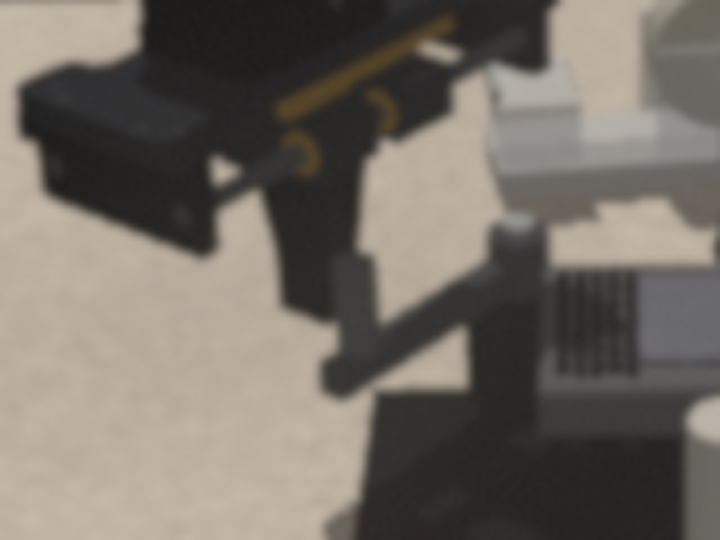

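View pics/scene8.png

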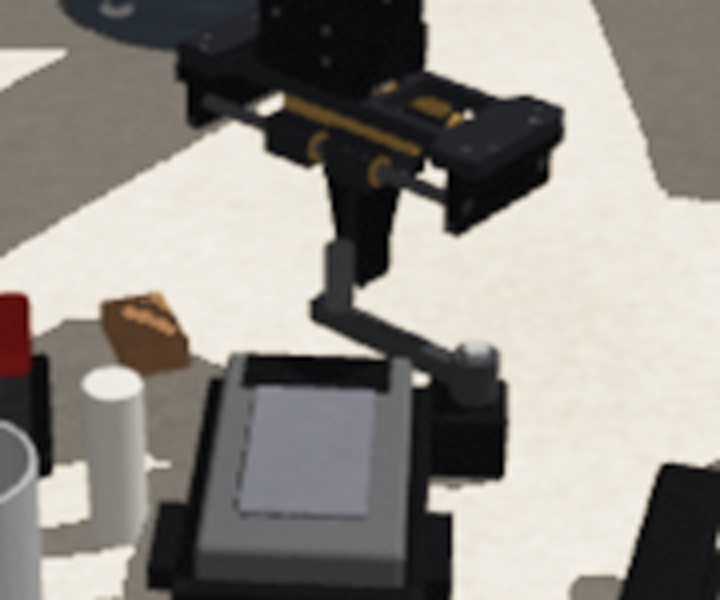

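The scene and side views both show the lever past halfway with the finger square behind the peg. I'll carry on towards the stop.

send_rows:
  moves:
    - [0, 0, -0.0014, 0.0077, -5]
    - [0, 0, -0.002, 0.0156, -10]
    - [0, 0, -0.002, 0.0234, -15]
    - [0, 0, -0.0014, 0.0313, -20]
    - [0, 0, 0, 0.039, -25]
    - [0, 0, 0.002, 0.0466, -30]
    - [0, 0, 0.003, 0.05, -32.5]
    - [0, 0, 0.004, 0.053, -35]
    - [0, 0, 0.004, 0.053, -35]

```text
t: 12.3
tcp_pos: [0.5493, 0.0299, 0.0854]
orientation: [0.704, 0.06, 0.705, -0.06]
wrist_force: [-1.3, 0.2, 0.0]
width: 0.0003
```

```bash
python3 - <<'E'
from h import *
p,y=pusher(-90,0)
shift([*p,.086],y)
E
```

```text
t 12.3 pos [0.5493 0.0299 0.0854] yaw -9.7 F [-1.2654  0.2446  0.0156] shift [-0.6 -1.1  5.5] turn -2.6
```

send_rows:
  moves:
    - [0, 0, -0.0005, 0.002, -1.3]
    - [0, 0, -0.001, 0.004, -2.6]
    - [0, 0, -0.001, 0.005, -2.6]
    - [0, 0, -0.001, 0.006, -2.6]
    - [0, 0, -0.001, 0.006, -2.6]

```text
t: 12.8
tcp_pos: [0.5556, 0.0276, 0.0854]
orientation: [0.706, 0.043, 0.706, -0.043]
wrist_force: [-1.6, 1.5, -0.5]
width: 0.0006
```

send_rows:
  moves:
    - [0, 0, 0, 0.001, 0]
    - [0, 0, 0, 0.002, 0]
    - [0, 0, 0, 0.002, 0]

```text
t: 13.1
tcp_pos: [0.5561, 0.0275, 0.0854]
orientation: [0.705, 0.043, 0.707, -0.043]
wrist_force: [-6.1, 1.6, 1.7]
width: 0.0004
```

send_rows:
  moves:
    - [0, 0, 0, 0.001, 0]
    - [0, 0, 0, 0.002, 0]
    - [0, 0, 0, 0.002, 0]

```text
t: 13.4
tcp_pos: [0.5563, 0.0274, 0.0853]
orientation: [0.703, 0.043, 0.708, -0.043]
wrist_force: [-7.4, 1.0, 5.0]
width: 0.0006
```

send_rows:
  moves:
    - [0, 0, 0, 0.002, 0]
    - [0, 0, 0, 0.004, 0]
    - [0, 0, 0, 0.004, 0]
    - [0, 0, 0, 0.004, 0]

```text
t: 13.8
tcp_pos: [0.5566, 0.0274, 0.0851]
orientation: [0.7, 0.043, 0.711, -0.043]
wrist_force: [-13.8, 1.0, 10.2]
width: 0.0005
```

send_rows:
  moves:
    - [0, 0, 0, -0.015, 0]
    - [0, 0, 0, -0.04, 0]
    - [0, 0, 0, -0.06, 0]
    - [0, -0.04, 0, -0.08, 0]
    - [0, -0.09, 0, -0.1, 0]
    - [0, -0.12, 0, -0.1, 0]
    - [0, -0.12, 0, -0.1, 0]
    - [0, -0.12, 0, -0.1, 0]

```text
t: 14.6
tcp_pos: [0.4663, 0.0382, 0.2069]
orientation: [0.708, 0.043, 0.703, -0.044]
wrist_force: [0.4, 0.1, -0.2]
width: 0.0007
```

```bash
python3 - <<'E'
from h import *
im=camera('side');cv2.imwrite('pics/side9.png',cv2.resize(im[190:320,230:400,::-1],None,fx=4.5,fy=4.5,interpolation=cv2.INTER_CUBIC))
im=camera('scene');cv2.imwrite('pics/scene9.png',cv2.resize(im[180:320,180:390,::-1],None,fx=3.8,fy=3.8,interpolation=cv2.INTER_CUBIC))
im=camera('wrist');cv2.imwrite('pics/wrist9.png',im[...,::-1])
s=arm.state();print(s['t'],s['tcp_pos'],s['wrist_force'])
a=PIV-.088*V;print('expected closed peg top: scene',proj('scene',np.array([*a,.089])),'side',proj('side',np.array([*a,.089])))
E
```

```text
14.75 [0.4642 0.0386 0.2046] [-0.6253  0.6251 -0.5366]
expected closed peg top: scene [313.5739 225.5719] side [292.3984 241.9025]
```

View pics/side9.png

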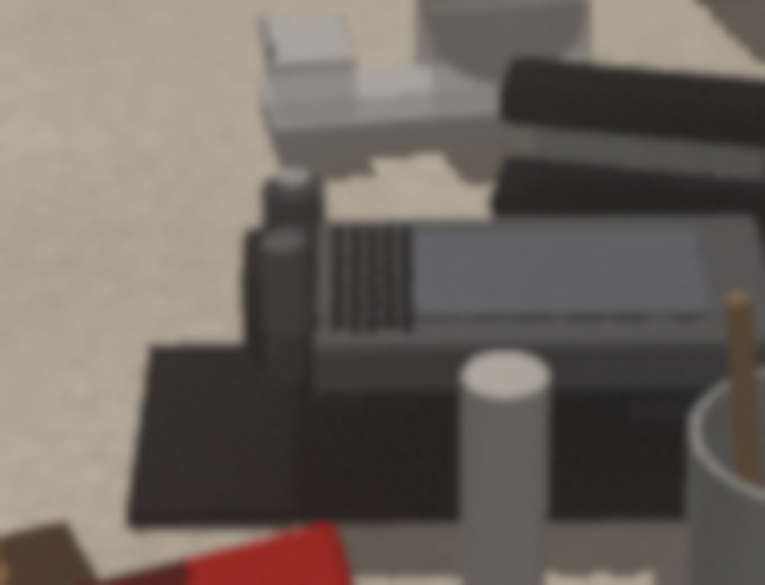

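View pics/scene9.png

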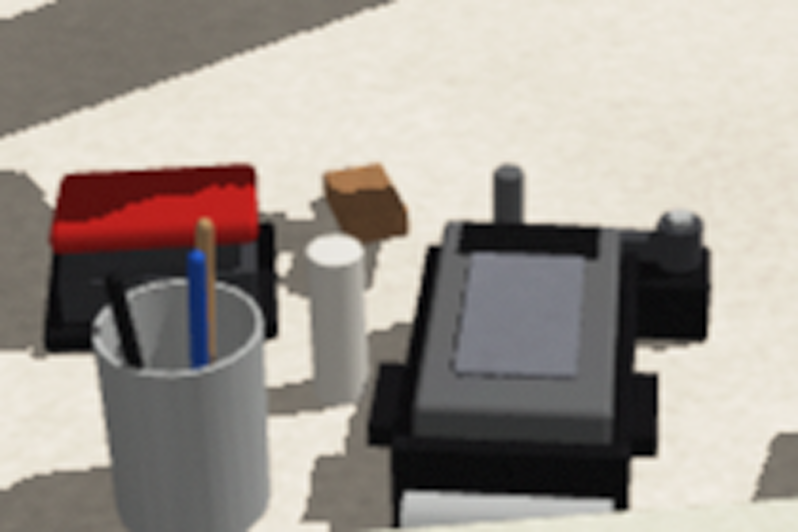

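View pics/wrist9.png

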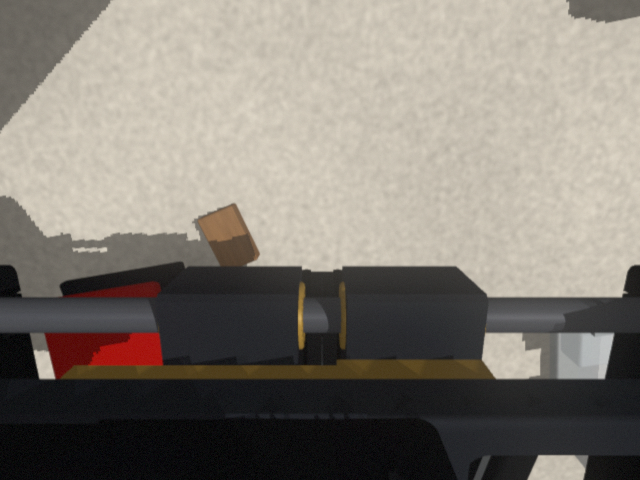

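```bash
python3 - <<'E'
from h import *
p,e=tri((509/3.8+180-.37,171/3.8+180-.37),(285/4.5+230-.39,241/4.5+190-.39));r=p[:2]-PIV
print(p,e,'rel pivot U,V',r@U,r@V,'deg short of square',np.degrees(np.arctan2(-(r@U),-(r@V))))
print(arm.hand_in())
E
```

```text
[0.5738 0.0246 0.0891] 0.0037150389750891465 rel pivot U,V -6.822861456853892e-05 -0.08883124690651976 deg short of square 0.04400715991517922
the job is handed in; nothing more can be done
None
```

The cartridge is home and the lever is closed across the mouth on its stop. I handed the job in at about 15 s with the robot touching nothing.

- **Cartridge:** it was sticking out about 40 mm. I pushed the middle of its end face with the closed fingertips at about 2 N until it stopped. It did not move any further under a firmer 19 N press. The pictures showed its end level with the mouth, and still there after the lever was closed.
- **Lever:** I pushed the peg round its arc from about 13° left of straight out to square across the mouth. It then held against 14 N with under 1 mm of creep in the tool position, which I took as give in the arm rather than the lever moving.
- **Last checks:** measured from both cameras, the peg top was at 89 mm height, 89 mm from the hinge and 0.04° from square. The two camera rays missed each other by 3.7 mm, so that angle is really only good to a degree or two. The peg was within about 1 px of where it should be in both views.
- **Bystanders:** the ones in view in the last pictures had not moved. I compared them by eye only and did not measure them.

Nothing failed. The one disagreement was over how far the cartridge stuck out at the start: 40 mm from the scene and side cameras, 43 mm from the wrist camera. The contact forces settled where home was.

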